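# Snap the drip tray into the espresso machine

### The job

Take the loose drip tray by its red handle and slide it, rear end first, between the espresso machine's guides and under their lips, and push it past the two sprung roller catches until it snaps fully home against the rubber stops. Then keep pushing: finish with the hand still on the tray, pressing it steadily against the stops. Leave the cup, jug, jar, tamper, bowl, portafilter and plant where they stand.

Things in the scene. Friction and masses are not known exactly. Their poses are not given: they have to be found in the camera images.
- machine: Steel espresso machine, fixed, on the robot's left, its front to about -y. Origin on the counter, mid-bay, in the plane of the rubber stops. +y leads into the tray bay, +x across it away from the robot, z up. Housing 290 wide, 380 tall, front at y = +8 mm. Brew head overhangs the bay: x +-45, y from -79 back, underside 188 up. Steam wand at x = +128, y = -45, tip 115 up.
- bay_home (a point): Machine's origin and axes: where tray_rear rests when the tray is fully home. The bay has no floor (the tray slides on the counter). Two aluminium guides, 42 tall, from y = -160 to 0 mm, inner faces at x = +-72.5.
- bay_mouth (a point): Middle of the bay's entrance on the counter, 160 mm in front of bay_home; same axes. Ahead of it a funnel flares to x +-94 at 197 mm in front of bay_home. From 150 to 65 mm in front of bay_home the guides carry lips reaching 12 mm inward (to x +-60.5), underside 42 above the counter: the tray must enter flat, from the front.
- bay_stop: Two black rubber stops at the bay's back, 30 wide, 4 to 30 mm above the counter, at x = +-40 mm in the machine's frame; the tray's rear wall meets them when home. Origin and axes as the machine's.
- catch_near (a joint): Sprung catch in the guide on the robot's side: brass carriage, orange upright roller 12 across, centre at x = -72, y = -45 mm in the machine's frame, 8 to 32 up. Value in m: 0 = at rest, roller reaching into the bay to x = -66; grows to 0.008 pushed outward. Spring 3.6 N at 0, 0.9 N more per mm.
- catch_far (a joint): The same catch in the other guide (x = +72 mm). Black ramps on the tray's cheeks spread both rollers by 4 mm while the tray is about 22 to 6 mm short of home (push rising to roughly 6 to 12 N); then they drop into notches, the push falls suddenly and the tray is drawn on. At home they read 0 and neither push nor pull.
- drip_tray: Loose drip tray, white with steel grille, 140 wide (x), 170 long (y), 34 tall, about 0.45 kg. Origin at the centre of its underside; +y to its rear (enters the bay first), -y to its handle: a red bar 100 long in x, 12 thick in y, 16 to 40 mm up, middle line at y = -137, on two struts at x = +-45. Front wall's face at y = -85: 46 mm free behind the bar.
- tray_grip (a point): Middle of the red handle bar, 30 mm above the tray's underside; axes as the tray. Grip here from above, fingers closing along the tray's y.
- tray_rear (a point): Middle of the lower edge of the tray's rear wall, y = +85 mm from the tray's origin; axes as the tray.
- cup: Bystander: white ceramic cup, 72 across, 62 tall; origin at the centre of its underside.
- jug: Bystander: steel milk jug with handle, 80 across, 100 tall; origin at the centre of its underside.
- jar: Bystander: amber glass jar with a wooden lid, 76 across, 110 tall; origin at the centre of its underside.
- tamper: Bystander: steel coffee tamper standing on its foot, 58 across, 92 tall; origin at the centre of its underside.
- bowl: Bystander: blue bowl, 110 across, 45 tall; origin at the centre of its underside.
- portafilter: Bystander: portafilter, steel basket 68 across and 34 tall with a dark handle reaching 183 mm to its -x; origin under the basket's centre.
- succulent: Bystander: succulent in a dark pot, 100 across, about 95 tall; origin at the centre of its underside.

How it is judged:
By the outcome, as a careful person would: the job done as asked, in the order asked, and still so for the second after the job is handed in, while the arm keeps its last pose, push and grip.
It also fails if it takes over 61 s, if anything falls off the work surface, if the arm or the gripper's body presses on something with over 40 N, if the wrist force passes 120 N, or if a joint passes its speed limit or range.

### The arm

A 6-joint arm with a two-finger parallel gripper is mounted at the origin on the work surface. World frame = base frame: x ahead of the robot, y to its left, z up, the work surface at z = 0. Lengths are in m, angles in rad, forces in N, time in s.
With the tool pointing down it reaches from about 0.25 to 0.775 m from the base axis. Payload 4 kg.
Tool frame: the origin (TCP) lies at the very end of the fingers, on their centre line; the grasp point (between the pads) lies 19 mm behind it (robot.tcp_to_grasp is the distance from the TCP to the grasp point, in m); z points along the fingers, y is the line along which they close (so a half turn about z gives the same grasp; the last joint's range is limited). The gripper opens to 94 mm and grips with 3 to 60 N. Pads are 16 mm wide; open, the fingers measure 119 mm over their backs; the gripper's body (75 mm by 177 mm) begins 78 mm behind the grasp point.
Start: joints at [-1.311, 0.087, 1.371, -0, 1.684, -0.103], TCP at [0.195, -0.514, 0.206] pointing down, gripper open.
Joint ranges: [-3.1, 3.1], [-0.76, 2.03], [0.27, 2.55], [-1.08, 4.22], [0.17, 2.65], [-2.57, 2.57]. Speed limits (rad/s): [2.79, 2.79, 3.14, 3.14, 3.14, 3.14].

### API

Orientations are given as [roll, pitch, yaw] about the fixed x, y, z axes, in that order (R = Rz(yaw) Ry(pitch) Rx(roll)).
In Python, from bench import robot gives the robot as it stands.
- The arm moves only by the tool nudge_tcp, called after "Call:" as a command line: name --argument value ..., lists and objects as JSON in quotes. Schema: {"type":"object","properties":{"moves":{"type":"array","items":{"type":"array","prefixItems":[{"type":"number"},{"type":"array","items":{"type":"number"},"minItems":3,"maxItems":3},{"type":"number"}],"minItems":3,"maxItems":3},"minItems":1,"maxItems":20},"only":{"type":"string"},"quiet":{"type":"boolean"},"lines":{"type":"string"}},"required":["moves"],"additionalProperties":false}. moves is a list of rows, 1 to 20 of them, each written [opening, [dx, dy, dz], turn]: the finger opening in m, then dx, dy, dz in units of 5 mm, then a turn about the tool's z in units of 0.05 rad; each row shifts and turns the commanded pose from where the row before left it, along the tool's axes as they then stand; what a row does not reach is not made up. A row lasts 1/12 s, in which the tool goes at most 0.0417 m and 0.125 rad, less where a joint would pass 70% of its speed; a pose out of reach is approached as far as the arm can. The fingers move at their own pace and stop on an object; the grip force is fixed at half the most. Time passes only in rows, so rows that do not move let the fingers close. The tool returns the time, the measured TCP pose, the force, the opening and the grip force at its end. only (a regular expression) keeps the lines of the reply that match it, lines (a string "A,B") keeps lines A to B, and quiet returns only ok. Input that does not fit is refused with a message, and nothing moves.
- robot.get_obs(): the state, without advancing time (a new reading comes with each control period).
- robot.snapshot(name): name is "scene" or "top"; returns a dict with "color" (480x640x3 uint8, blue, green, red), "fx", "fy", "cx", "cy" (pixels), "extrinsics" (4x4, takes a point from world to camera coordinates). Camera axes: x right, y down, z forward; pixel columns grow to the right and rows downward; lengths in m; the calibration is good to about 2 mm. A picture is of the moment at which its call begins. There is no depth.
- robot.close_job(): hands the job in; it is judged then, once.
The state is a dict: "time": time; "joint_positions": joint angles; "qvel": joint speeds; "joint_torque": joint torques, N m; "tool_pos": TCP position; "ee_rot": TCP orientation; "wrist_force": force on the tool from outside, world axes, zero at the start; "wrist_torque": the same for the moment, N m; "width": finger opening in m; "finger_force": force on a finger pad.
Only numpy, scipy, OpenCV 4.12 (cv2) and the standard library are available. Lean on these libraries where they do the work, as an engineer would, in place of code of your own. Each camera call takes 0.05 s, during which the arm holds its last target. There are 200 camera calls.

## Working session

There is one attempt and no reset: what is moved stays moved. The work goes in short steps, Python scripts to look and compute and a tool call to move; the robot and the scene stay as the last step left them, time stands still between calls to the robot, and variables do not carry over. Pictures are saved under pics/ and viewed, at most 10 in all, crops included, and the job is handed in when it is done.

```bash
mkdir -p pics; ls
```

Run:
```python
from bench import robot
import cv2,numpy as np
for n in("scene","top"):
    s=robot.snapshot(n); cv2.imwrite(f"pics/{n}0.png",s["color"]); print(n,s["fx"],s["fy"],s["cx"],s["cy"]);print(np.round(s["extrinsics"],4).tolist())
o=robot.get_obs(); print(o["time"],o["tool_pos"],o["ee_rot"],o["wrist_force"])
```

```text
bench.py
pics
scene 441.92521179564096 441.92521179564096 320.6418528980445 242.4662580717274
[[-0.5602, 0.8283, -0.0052, 0.3841], [0.7903, 0.5326, -0.303, -0.389], [-0.2482, -0.1738, -0.953, 1.2564], [0.0, 0.0, 0.0, 1.0]]
top 563.6017900949594 563.6017900949594 323.82677156250196 243.04984346876634
[[-0.0208, -0.9998, 0.005, -0.0836], [-0.9927, 0.02, -0.1193, 0.5889], [0.1192, -0.0075, -0.9928, 1.582], [0.0, 0.0, 0.0, 1.0]]
0.1 [ 0.19503281 -0.51376262  0.20445439] [-3.13968135e+00 -1.96038301e-04  3.62731481e-01] [-0.76846719  0.64065189  1.04104731]
```

View pics/top0.png

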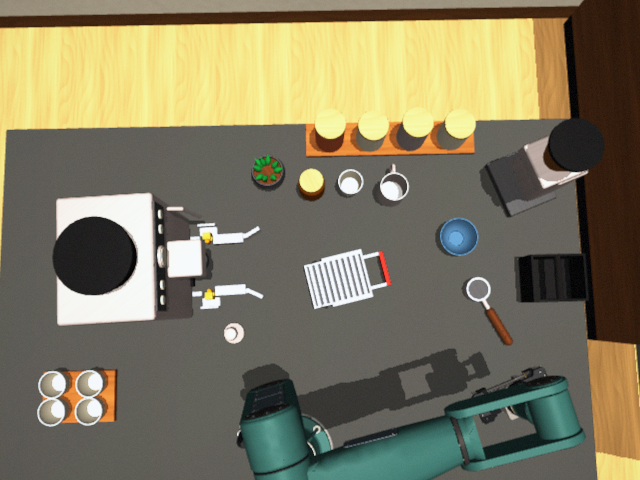

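View pics/scene0.png

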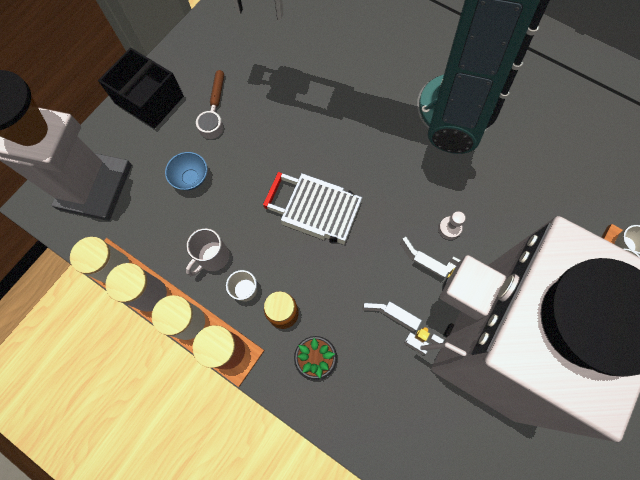

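Both views show the tray mid-counter, with its red handle at top (384,268) and scene (273,190). The machine bay is at top (230,265), and the tamper at top (233,333) stands near the funnel. Next I'll enlarge both.

Run:
```python
import cv2,numpy as np
t=cv2.imread("pics/top0.png");s=cv2.imread("pics/scene0.png")
def crop(im,x,y,w,h,f,name):
    c=cv2.resize(im[y:y+h,x:x+w],None,fx=f,fy=f,interpolation=cv2.INTER_CUBIC)
    for i in range(0,w,10):
        cv2.line(c,(i*f,0),(i*f,4 if (x+i)%50 else 12),(0,255,255),1)
        if (x+i)%20==0: cv2.putText(c,str(x+i),(i*f,22),0,.35,(0,255,255),1)
    for i in range(0,h,10):
        cv2.line(c,(0,i*f),(6,i*f),(0,255,255),1)
        if (y+i)%20==0: cv2.putText(c,str(y+i),(8,i*f+4),0,.35,(0,255,255),1)
    cv2.imwrite(name,c)
crop(t,180,210,220,120,3,"/tmp/a.png");crop(s,260,160,220,200,3,"pics/s1.png")
crop(t,190,210,80,110,5,"/tmp/b.png");crop(t,300,230,100,90,5,"/tmp/c.png")
b=cv2.imread("/tmp/b.png");c=cv2.imread("/tmp/c.png")
# stack side by side scaled
W=np.zeros((550,800,3),np.uint8)
b=b[:, :400];W[:550,:400]=b;c=cv2.resize(c,(400,360));W[:360,400:]=c
cv2.imwrite("pics/t1.png",W)
```

```text
(no output)
```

View pics/t1.png

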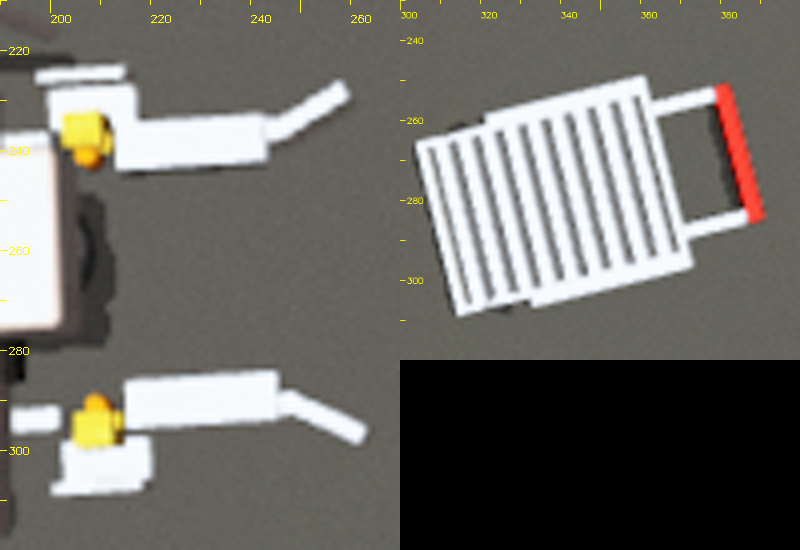

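View pics/s1.png

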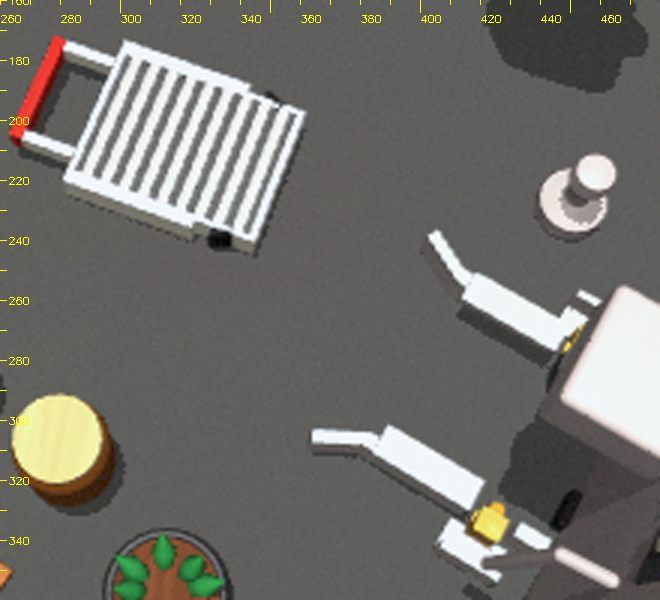

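The crops give me lip corners, handle bar corners and tray corners in both views. I'll triangulate these.

Create m.py:
```python
import numpy as np,cv2
K=lambda f,cx,cy:np.array([[f,0,cx],[0,f,cy],[0,0,1]])
Et=np.array([[-0.0208,-0.9998,0.005,-0.0836],[-0.9927,0.02,-0.1193,0.5889],[0.1192,-0.0075,-0.9928,1.582]])
Es=np.array([[-0.5602,0.8283,-0.0052,0.3841],[0.7903,0.5326,-0.303,-0.389],[-0.2482,-0.1738,-0.953,1.2564]])
Pt=K(563.6,323.83,243.05)@Et; Ps=K(441.925,320.64,242.47)@Es
def tri(t,s):
    X=cv2.triangulatePoints(Pt,Ps,np.array(t,float).T,np.array(s,float).T);return (X[:3]/X[3]).T
def onz(P,uv,z):
    out=[]
    for u,v in uv:
        H=P[:,[0,1,3]].copy();H[:,2]+=P[:,2]*z
        w=np.linalg.solve(H,[u,v,1]);out.append(w[:2]/w[2])
    return np.array(out)
```

Run:
```python
from m import *
np.set_printoptions(precision=4,suppress=True)
L=lambda a:[(190+x/5,210+y/5) for x,y in a]
R=lambda a:[(300+(x-400)/4,230+y/4) for x,y in a]
S=lambda a:[(260+x/3,160+y/3) for x,y in a]
lt=L([(267,161),(265,113),(115,171),(277,371),(278,419),(125,381),(127,430)])
ls=S([(375,440),(392,425),(471,510),(463,297),(478,272),(553,348),(568,322)])
print("lips FI FO FB NI NO NB NBO\n",tri(lt,ls))
for z in(.042,.046): print(z,onz(Pt,lt,z),onz(Ps,ls,z))
ht=R([(715,85),(729,82),(765,217),(751,222)]);hs=S([(23,144),(9,137),(54,38),(65,42)])
# top order: farleft(inner),far outer,near outer,near inner ; scene far end = lower-left
hs=S([(23,144),(9,137),(54,38),(65,42)])
print("handle\n",tri(ht,hs),onz(Pt,ht,.04),onz(Ps,hs,.04))
tt=R([(415,143),(460,315),(645,76),(693,266)]);ts=S([(250,245),(305,110),(65,175),(125,40)])
print("tray\n",tri(tt,ts),onz(Pt,tt,.034),onz(Ps,ts,.034))
```

```text
lips FI FO FB NI NO NB NBO
 [[ 0.5996  0.1376 -0.0018]
 [ 0.6105  0.1296  0.1094]
 [ 0.5988  0.2333 -0.0325]
 [ 0.473   0.1292  0.046 ]
 [ 0.4462  0.1291  0.0415]
 [ 0.4694  0.2128  0.0484]
 [ 0.442   0.2127  0.0431]]
0.042 [[0.5933 0.1341]
 [0.621  0.1351]
 [0.5893 0.2208]
 [0.4734 0.1289]
 [0.4463 0.1284]
 [0.4695 0.2148]
 [0.4419 0.2136]] [[0.6105 0.1326]
 [0.5928 0.1375]
 [0.6153 0.2225]
 [0.4711 0.1308]
 [0.446  0.1302]
 [0.4675 0.2121]
 [0.4419 0.2116]]
0.046 [[0.5928 0.1335]
 [0.6205 0.1346]
 [0.5888 0.22  ]
 [0.4732 0.1283]
 [0.4462 0.1279]
 [0.4693 0.2141]
 [0.4418 0.2129]] [[0.6113 0.1325]
 [0.5938 0.1374]
 [0.6161 0.222 ]
 [0.4725 0.1307]
 [0.4475 0.1301]
 [0.4689 0.2117]
 [0.4434 0.2112]]
handle
 [[ 0.5602 -0.2521  0.027 ]
 [ 0.5622 -0.2626  0.0322]
 [ 0.465  -0.285   0.0325]
 [ 0.4618 -0.2754  0.0303]] [[ 0.5597 -0.2521]
 [ 0.5617 -0.2621]
 [ 0.4649 -0.2845]
 [ 0.4615 -0.2744]] [[ 0.5623 -0.2455]
 [ 0.5638 -0.2591]
 [ 0.4672 -0.2816]
 [ 0.465  -0.2714]]
tray
 [[ 0.5244 -0.0377  0.0233]
 [ 0.4002 -0.0663  0.0328]
 [ 0.5665 -0.2011  0.0411]
 [ 0.4313 -0.2328  0.0312]] [[ 0.523  -0.0369]
 [ 0.4003 -0.0668]
 [ 0.5679 -0.2027]
 [ 0.4315 -0.2329]] [[ 0.5283 -0.038 ]
 [ 0.4004 -0.0654]
 [ 0.5637 -0.2014]
 [ 0.4321 -0.2313]]
```

Careful with the scale: shifts go in units of 5 mm and turns go in units of 0.05 rad. That gives: 0.0304 m is 6.08, 0.03 m is 6, 0.0685 rad is 1.37.

Call:
nudge_tcp --moves '[[0.05,[0,0,0],1.37],[0.05,[0,0,0],1.37],[0.05,[6.08,-2.82,0],0],[0.05,[6.08,-2.82,0],0],[0.05,[6.08,-2.82,0],0],[0.05,[6.08,-2.82,0],0],[0.05,[6.08,-2.82,0],0],[0.05,[6.08,-2.82,0],0],[0.05,[6.08,-2.82,0],0],[0.05,[6.08,-2.82,0],0],[0.05,[6.08,-2.82,0],0],[0.05,[6.08,-2.82,0],0],[0.05,[6.08,-2.82,0],0],[0.05,[6.08,-2.82,0],0],[0.05,[0,0,6],0],[0.05,[0,0,6],0],[0.05,[0,0,0],0],[0.05,[0,0,0],0]]'

```text
time: 1.6
tool_pos: [0.5114, -0.2666, 0.143]
ee_rot: [-3.137, 0.004, 0.226]
wrist_force: [-0.3, -0.3, 1.0]
width: 0.0502
finger_force: 0.0
```

Converted, 0.03 m is 6, 0.02 m is 4.

Call:
nudge_tcp --moves '[[0.05,[0,0,6],0],[0.05,[0,0,6],0],[0.05,[0,0,6],0],[0.05,[0,0,4],0],[0.05,[0,0,2],0],[0.05,[0,0,2],0],[0.05,[0,0,0],0],[0.05,[0,0,0],0]]'

```text
time: 2.27
tool_pos: [0.5137, -0.2685, 0.0171]
ee_rot: [3.14, -0.002, 0.225]
wrist_force: [0.0, 0.2, 0.4]
width: 0.0503
finger_force: 0.0
```

Run:
```python
from bench import robot
import cv2
s=robot.snapshot("top")["color"];a=cv2.resize(s[220:320,290:420],None,fx=4,fy=4,interpolation=2)
cv2.imwrite("pics/t2.png",a)
```

```text
(no output)
```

View pics/t2.png

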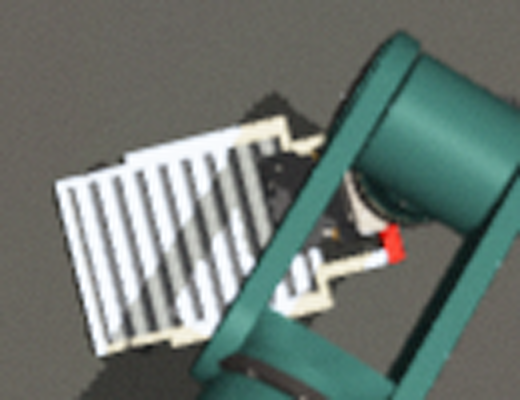

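The tray is undisturbed, with its near rear corner still at crop (100,355), and the hand is over the bar. I'll lower a little and close.

Converted, 0.005 m is 1.

Call:
nudge_tcp --moves '[[0.05,[0,0,1],0],[0.05,[0,0,0],0],[0,[0,0,0],0],[0,[0,0,0],0],[0,[0,0,0],0],[0,[0,0,0],0],[0,[0,0,0],0],[0,[0,0,0],0],[0,[0,0,0],0],[0,[0,0,0],0]]'

```text
time: 3.15
tool_pos: [0.5129, -0.2675, 0.0105]
ee_rot: [-3.141, -0.0, 0.226]
wrist_force: [-0.7, 0.2, 0.7]
width: 0.0118
finger_force: 30.0
```

Converted, -0.011 m is -2.2, 0.0065 m is 1.3, 0.0593 rad is 1.186.

Call:
nudge_tcp --moves '[[0,[0,0,0],1.186],[0,[0,0,0],1.186],[0,[0,0,0],1.188],[0,[1.3,-2.2,0],0],[0,[1.3,-2.2,0],0],[0,[1.3,-2.2,0],0],[0,[1.3,-2.2,0],0],[0,[1.3,-2.2,0],0],[0,[1.3,-2.2,0],0],[0,[0,0,0],0],[0,[0,0,0],0]]'

```text
time: 4.07
tool_pos: [0.5498, -0.1969, 0.0105]
ee_rot: [-3.138, -0.001, 0.049]
wrist_force: [0.9, 5.0, 1.1]
width: 0.0118
finger_force: 30.0
```

Run:
```python
from bench import robot
import cv2,numpy as np
t=robot.snapshot("top")["color"];s=robot.snapshot("scene")["color"]
cv2.imwrite("pics/top3.png",t);cv2.imwrite("pics/sc3.png",s)
def crop(im,x,y,w,h,f):
    c=cv2.resize(im[y:y+h,x:x+w],None,fx=f,fy=f,interpolation=2)
    for i in range(0,w,10):
        cv2.line(c,(i*f,0),(i*f,6),(0,255,255),1)
    for i in range(0,h,10): cv2.line(c,(0,i*f),(6,i*f),(0,255,255),1)
    return c
W=np.zeros((600,800,3),np.uint8)
a=crop(t,200,220,160,90,5)[:, :800];W[:450]=a
cv2.imwrite("pics/t3.png",W[:450])
cv2.imwrite("pics/s3.png",crop(s,280,150,190,150,4))
```

```text
(no output)
```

View pics/t3.png

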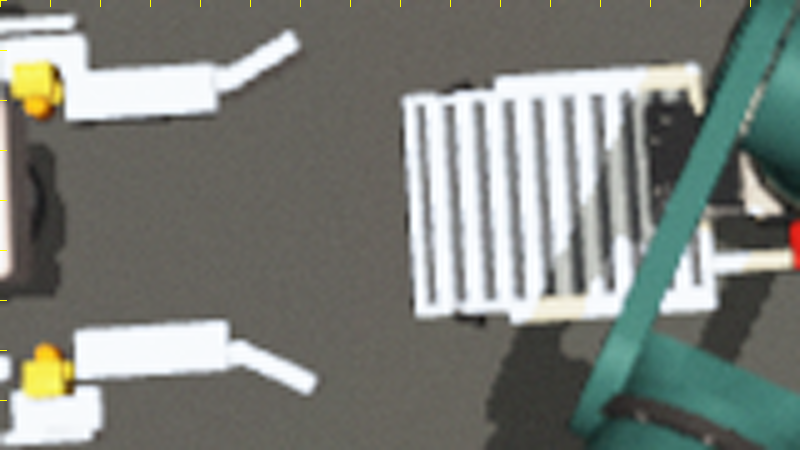

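View pics/s3.png

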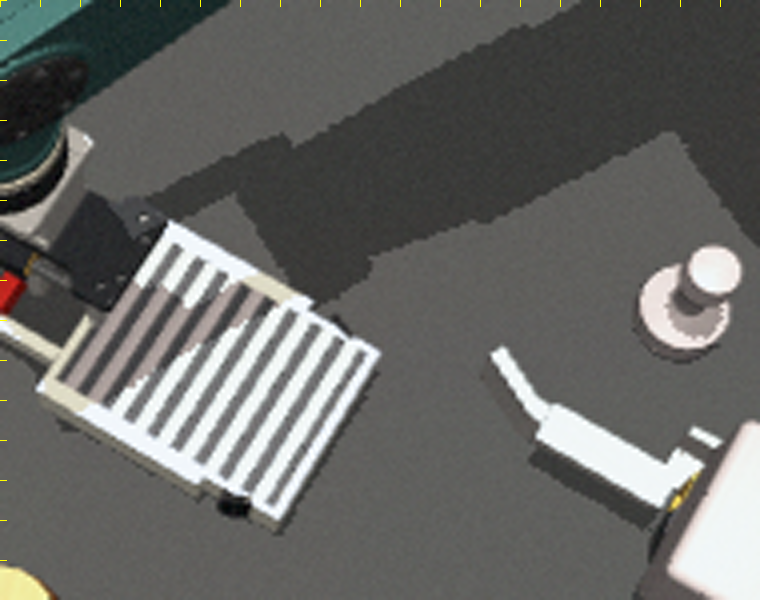

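Run:
```python
from m import *
np.set_printoptions(precision=4,suppress=True)
T=lambda a:[(200+x/5,220+y/5) for x,y in a]
S=lambda a:[(280+x/4,150+y/4) for x,y in a]
def rep(n,p): # rf rn ff fn
    rm=(p[0]+p[1])/2;fm=(p[2]+p[3])/2;d=rm-fm
    print(n,"rear",rm,"front",fm,"yaw",-np.arctan2(d[0],d[1]),"len",np.hypot(*d),"cross yaw",[float(np.arctan2(*(p[i]-p[j])[::-1])) for i,j in((0,1),(2,3))])
    return rm,fm,d
tt=onz(Pt,T([(403,97),(416,318),(697,66),(716,308)]),.034)
ts=onz(Ps,S([(276,523),(380,352),(40,386),(170,223)]),.034)
lt=onz(Pt,T([(67,121),(76,379),(217,111),(228,370)]),.045)
a=rep("trayT",tt);rep("trayS",ts);b=rep("lipT",lt)
```

```text
trayT rear [0.5368 0.0254] front [ 0.5452 -0.1448] yaw 0.04924431409395128 len 0.17037427562318708 cross yaw [0.046585807004270424, 0.05356956506886206]
trayS rear [0.54   0.0249] front [ 0.5451 -0.1378] yaw 0.03154120890646293 len 0.16287168012994988 cross yaw [0.04308194866988129, -0.044001108459675364]
lipT rear [0.5156 0.2164] front [0.5193 0.1308] yaw 0.042726541597845016 len 0.0855992181009904 cross yaw [0.03710314696900566, 0.03827956143141566]
```

I took the near lip's outer edge by mistake; its inner edge in this crop is (76,330)–(228,322).

Run:
```python
from m import *
np.set_printoptions(precision=4,suppress=True)
T=lambda a:[(200+x/5,220+y/5) for x,y in a]
p=onz(Pt,T([(67,121),(76,330),(217,111),(228,322)]),.045)
t=onz(Pt,T([(403,97),(416,318),(697,66),(716,308)]),.034)
f=(p[2]+p[3])/2;r=(p[0]+p[1])/2;y=np.arctan2(*(p[2]-p[3])[::-1]);y2=-np.arctan2(*(r-f))
print(f,r,y,y2)
for yaw in(.043,.048,.053):
    d=np.array([-np.sin(yaw),np.cos(yaw)]);n=np.array([d[1],-d[0]]);c=(f+r)/2
    print(yaw,"tray lateral offset rear/front",((t[0]+t[1])/2-c)@n,((t[2]+t[3])/2-c)@n,"grip",(np.array([.5498,-.1969])-c)@n,"home",c+d*.1075)
```

```text
[0.5328 0.1308] [0.5294 0.2164] 0.0478254792392436 0.0395370715754451
0.043 tray lateral offset rear/front -0.0007114009968965616 0.0003524625799938437 grip 0.002728744246352691 home [0.5265 0.281 ]
0.048 tray lateral offset rear/front -0.0014530115743558848 -0.0012410125166582007 grip 0.000874038479585967 home [0.526 0.281]
0.053 tray lateral offset rear/front -0.002194585826601527 -0.002834456588061964 grip -0.0009806891380972232 home [0.5254 0.2809]
```

Converted, -0.012 m is -2.4, 0.001 m is 0.2.

Call:
nudge_tcp --moves '[[0,[0.2,-2.4,0],0],[0,[0,-2.4,0],0],[0,[0,-2.4,0],0],[0,[0,-2.4,0],0],[0,[0,-2.4,0],0],[0,[0,-2,0],0],[0,[0,-2,0],0],[0,[0,-2,0],0],[0,[0,-2,0],0],[0,[0,-2,0],0],[0,[0,-2,0],0],[0,[0,0,0],0]]'

```text
time: 5.17
tool_pos: [0.5437, -0.0769, 0.0105]
ee_rot: [-3.139, 0.0, 0.049]
wrist_force: [-0.2, 2.3, 0.7]
width: 0.0118
finger_force: 30.0
```

Converted, -0.008 m is -1.6, -0.006 m is -1.2.

Call:
nudge_tcp --moves '[[0,[0,-1.6,0],0],[0,[0,-1.6,0],0],[0,[0,-1.6,0],0],[0,[0,-1.6,0],0],[0,[0,-1.6,0],0],[0,[0,-1.6,0],0],[0,[0,-1.2,0],0],[0,[0,0,0],0]]'

```text
time: 5.83
tool_pos: [0.5412, -0.024, 0.0105]
ee_rot: [-3.14, 0.0, 0.049]
wrist_force: [-0.3, 0.9, -0.0]
width: 0.0113
finger_force: 30.0
```

Call:
nudge_tcp --moves '[[0,[0,-1.6,0],0],[0,[0,-1.6,0],0],[0,[0,-1.6,0],0],[0,[0,-1.2,0],0],[0,[0,-1.2,0],0],[0,[0,0,0],0]]'

```text
time: 6.33
tool_pos: [0.5395, 0.0117, 0.0105]
ee_rot: [-3.14, 0.0, 0.049]
wrist_force: [-0.6, -0.4, 1.1]
width: 0.0117
finger_force: 30.0
```

```bash
python3 -c "
from bench import robot
print(robot.get_obs()['wrist_torque'])"
```

```text
[-0.09713064 -0.0014296  -0.05268115]
```

Converted, -0.006 m is -1.2.

Call:
nudge_tcp --moves '[[0,[0,-1.2,0],0],[0,[0,-1.2,0],0],[0,[0,-1.2,0],0],[0,[0,0,0],0]]'

```text
time: 6.67
tool_pos: [0.5387, 0.0294, 0.0105]
ee_rot: [-3.14, -0.0, 0.048]
wrist_force: [-0.6, -1.3, 1.0]
width: 0.0119
finger_force: 30.0
```

Call:
nudge_tcp --moves '[[0,[0,-0.8,0],0],[0,[0,-0.8,0],0],[0,[0,0,0],0]]'

```text
time: 6.92
tool_pos: [0.5384, 0.0366, 0.0105]
ee_rot: [-3.141, -0.0, 0.048]
wrist_force: [1.3, -1.6, 0.3]
width: 0.0117
finger_force: 30.0
```

Call:
nudge_tcp --moves '[[0,[0,-0.8,0],0],[0,[0,-0.8,0],0],[0,[0,0,0],0]]'

```text
time: 7.17
tool_pos: [0.5384, 0.0431, 0.0105]
ee_rot: [3.139, -0.001, 0.047]
wrist_force: [1.4, -6.5, -0.7]
width: 0.0114
finger_force: 30.0
```

Call:
nudge_tcp --moves '[[0,[0,-0.8,0],0],[0,[0,0,0],0]]'

```text
time: 7.33
tool_pos: [0.5383, 0.0464, 0.0105]
ee_rot: [3.138, -0.001, 0.047]
wrist_force: [1.5, -8.3, 0.9]
width: 0.0121
finger_force: 30.0
```

Converted, -0.004 m is -0.8.

Call:
nudge_tcp --moves '[[0,[0,-0.8,0],0],[0,[0,0,0],0]]'

```text
time: 7.5
tool_pos: [0.5379, 0.0516, 0.0105]
ee_rot: [3.141, -0.001, 0.047]
wrist_force: [0.7, -4.9, 0.5]
width: 0.0118
finger_force: 30.0
```

Call:
nudge_tcp --moves '[[0,[0,-0.8,0],0],[0,[0,0,0],0]]'

```text
time: 7.67
tool_pos: [0.5374, 0.058, 0.0105]
ee_rot: [-3.138, -0.0, 0.047]
wrist_force: [0.2, 2.1, 0.8]
width: 0.0117
finger_force: 30.0
```

Call:
nudge_tcp --moves '[[0,[0,-0.6,0],0],[0,[0,0,0],0]]'

```text
time: 7.83
tool_pos: [0.5374, 0.0594, 0.0105]
ee_rot: [-3.142, -0.0, 0.048]
wrist_force: [0.9, -1.2, 1.1]
width: 0.0121
finger_force: 30.0
```

Call:
nudge_tcp --moves '[[0,[0,-0.6,0],0],[0,[0,0,0],0]]'

```text
time: 8.0
tool_pos: [0.5372, 0.0597, 0.0105]
ee_rot: [3.137, 0.0, 0.048]
wrist_force: [0.9, -8.5, 0.2]
width: 0.0116
finger_force: 30.0
```

The force fell, changed sign, and then rose against a hard limit. That matches a snap followed by contact with the stops. I'll press further.

Converted, -0.002 m is -0.4.

Call:
nudge_tcp --moves '[[0,[0,-0.4,0],0],[0,[0,-0.4,0],0],[0,[0,0,0],0],[0,[0,0,0],0],[0,[0,0,0],0],[0,[0,0,0],0]]'

```text
time: 8.5
tool_pos: [0.5371, 0.0596, 0.0105]
ee_rot: [3.13, 0.001, 0.047]
wrist_force: [0.6, -17.5, 0.4]
width: 0.0121
finger_force: 30.0
```

Call:
nudge_tcp --moves '[[0,[0,0,0],0],[0,[0,0,0],0],[0,[0,0,0],0],[0,[0,0,0],0],[0,[0,0,0],0],[0,[0,0,0],0]]'

```text
time: 9.0
tool_pos: [0.5371, 0.0596, 0.0105]
ee_rot: [3.13, 0.001, 0.047]
wrist_force: [0.9, -18.0, 1.3]
width: 0.0116
finger_force: 30.0
```

Run:
```python
from bench import robot
import cv2,numpy as np
t=robot.snapshot("top")["color"];s=robot.snapshot("scene")["color"]
W=np.zeros((480,800,3),np.uint8)
W[:,:400]=cv2.resize(t[200:320,190:290],(400,480),interpolation=2);W[:,400:]=cv2.resize(s[220:364,350:470],(400,480),interpolation=2)
cv2.imwrite("pics/f.png",W)
```

```text
(no output)
```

View pics/f.png

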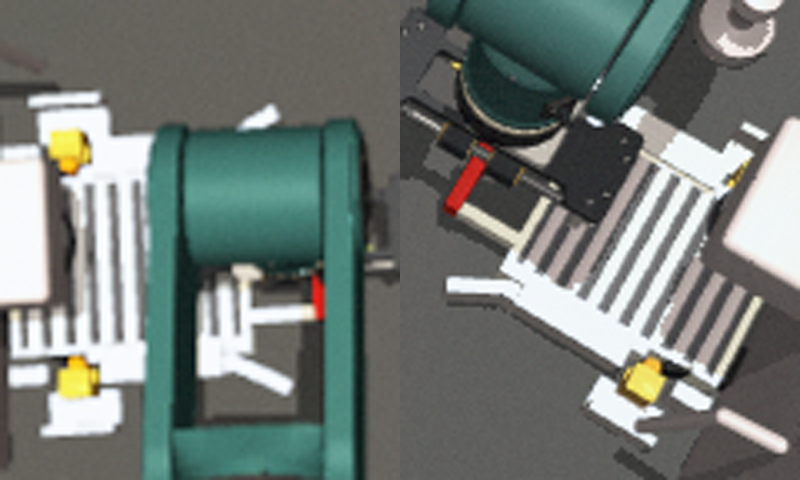

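The tray lies in the bay under the lips. Both brass carriages are back at rest, at crop (68,150) and (78,378). The hand holds the bar and presses with a steady 18 N.

```bash
python3 -c "
from bench import robot
print(robot.close_job())"
```

```text
the job is handed in; nothing more can be done
None
```

The tray is fully home past both catches, the hand is still gripping it and pressing it against the stops at about 18 N, nothing else was moved as far as the pictures show, and the job was handed in at about 9 s.

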